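# Dock the cling-film dispenser behind its guard post

## Robot

A 7-joint arm with a two-finger parallel gripper is mounted at the origin on a cart in front of the work surface, level with it; the furniture and walls round the work are solid. World frame = base frame: x ahead of the robot, y to its left, z up, the work surface at z = 0. Lengths are in m, angles in rad, forces in N, time in s.
With the tool pointing down it reaches from about 0.4 to 0.875 m from the base axis. Payload 6.5 kg.
Tool frame: the origin (TCP) lies on the centre line of the jaws, within the pads' length; the fingertips stand ctrl.tip_extent ahead of it and the grasp point (between the pads) lies 2 mm behind it (ctrl.tip_extent is the distance from the TCP to the fingertips, in m); z points along the fingers, y is the line along which they close (so a half turn about z gives the same grasp; the last joint's range is limited). The gripper opens to 85 mm and grips with 20 to 120 N. Pads are 22 mm wide; open, the fingers measure 114 mm over their backs; the gripper's body (76 mm by 85 mm) begins 54 mm behind the grasp point. The pads swing forward as they close: fully open they stand 13 mm farther back than shut.
Start: joints at [1.28, 0.536, -0.004, 1.538, 0.003, 1.067, -0.071], TCP at [0.145, -0.634, 0.248] pointing down, gripper open.
Joint ranges: [-2.7, 2.7], [-0.37, 2.16], [-1.27, 1.26], [0.24, 2.4], [-1.31, 4.45], [0.19, 1.91], [-2.76, 2.76]. Speed limits (rad/s): [2.39, 2.39, 3.14, 3.14, 3.14, 3.14, 3.14].

## Interface

Orientations are given as [roll, pitch, yaw] about the fixed x, y, z axes, in that order (R = Rz(yaw) Ry(pitch) Rx(roll)).
In Python, from plant import ctrl, vision gives the robot as it stands.
- The arm moves only by the shell command python3 -m inch 'ROWS' [FORCE]. ROWS is JSON, a list of rows, each a list of 7 numbers: the shift along the tool's x, y, z in m, then the turn, a rotation vector about the tool's x, y, z in degrees, then the finger opening in m, from 0 to 0.0854. In form: [[dx, dy, dz, rx, ry, rz, hand], ...]. A call has 1 to 5 rows; each row is the pose to reach, as a shift and turn from the pose commanded when the call began, along the tool's axes at that moment; what a row does not reach only later rows make up. A row lasts 1/12 s, in which the tool goes at most 41.7 mm and 7.16 degrees, less where a joint would pass 70% of its speed; a pose out of reach is approached as far as the arm can. A call with a gripper value outside its range is refused whole. The fingers move at their own pace and stop on an object; FORCE is the grip in N (left out, the last holds). Time passes only in rows, so rows that repeat a pose let the fingers close. It gives the time, the measured TCP pose, the force, the opening and the grip force at its end, in the units of the state.
- ctrl.observe(): the state, without advancing time (a new reading comes with each control period).
- vision.snapshot(name): name is "scene" or "top"; returns a dict with "img" (420x560x3 uint8, red, green, blue), "vfov" (degrees; the focal length in pixels is half the picture's height over the tangent of half this angle, whatever the lens; pixels are square), "cx", "cy" (the principal point, pixels), "R" (3x3) and "t" (3): a world point X has camera coordinates R X + t. Camera axes: x right, y down, z forward; pixel columns grow to the right and rows downward; lengths in m; the calibration is good to about 2 mm. A picture is of the moment at which its call begins. There is no depth.
- ctrl.close_job(): hands the job in; it is judged then, once.
The state is a dict: "time": time; "joints": joint angles; "dq": joint speeds; "effort": joint torques, N m; "eef_pos": TCP position; "eef_rot": TCP orientation; "ft_force": force on the tool from outside, world axes, zero at the start; "torque": the same for the moment, N m; "gripper_width": opening from 0.0 (shut) to 1.0 (fully open); "gripper_force": force on a finger pad.
Only numpy, scipy, OpenCV 4.12 (cv2) and the standard library are available. Lean on these libraries where they do the work, as an engineer would, in place of code of your own. Each camera call takes 0.05 s, during which the arm holds its last target. There are 200 camera calls.

## Task

Put the long cling-film dispenser back in its steel dock by pushing only: angle its right-hand end in behind the dock's round guard post, then swing its left-hand end back until the dispenser is fully home and the sprung catch has snapped shut in front of it. Push with the fingertips or the outside of the fingers; never put the fingers astride the dispenser, grip it or lift it, and leave the other things on the worktop where they are.

Things in the scene. Friction and masses are not known exactly. Their poses are not given: they have to be found in the camera images.
- dispenser: Cling-film dispenser, white plastic, grey lid and end caps: a rigid box 46 deep (x), 300 long (y), 48 high, 0.3 to 0.55 kg, loose on the worktop in front of the dock, sliding with ordinary friction. Origin: centre of its underside. At the dock's yaw it is parallel to the bay; at a larger yaw its left end (+y) is nearer the robot. Home, its centre is near (-23, 0) mm in the dock's frame, yaw equal.
- end_left (a point): centre of the dispenser's left (+y) end face, 24 mm above its underside
- end_right (a point): centre of the dispenser's right (-y) end face, 24 mm above its underside
- dock: Folded steel dock screwed to the worktop, immovable. Frame: origin on the worktop, mid-length, at the front face of its back wall; x to the back, y left, z up. In it, in mm: back wall x = 0, y -153.5 to 153.5; right cheek a wall at y = -153.5, x -50 to 0; left cheek at y = 153.5, x -42 to 0; all 42 high. No floor plate, open above and to the front (-x) but for post and catch.
- post (a point): Axis of the dock's guard post, 30 mm up: an upright 12 mm round bar at (-66, -119.5) mm of the dock's frame, leaving 60 mm between it and the back wall; its axis is 34 mm in from the right cheek. It rises to 66 mm, bends over and runs back and right to a foot outside the right cheek; the dispenser passes beneath this bend (60 mm clear).
- catch (a joint): Sprung catch at the bay's left front, rad: 0 shut (rest), positive swung open, stop 0.7. A steel pawl, z 8 to 34 mm (finger tab to 40), on an upright pin at (-79, 163.5) mm of the dock's frame; it slants back into the bay to its nose. The dispenser's left end, pushed back against the slant, swings it aside (0.45 rad, about 3 N at the nose); it snaps shut once the dispenser's front is past.
- catch_nose (a point): Centre of the rounded nose (radius 3 mm) of the catch, 21 mm up; shut, at (-57, 145.6) mm of the dock's frame. The nose then covers the bay's mouth from the left cheek 11 mm inward, its back 54 mm in front of the back wall.
- glass_4: small clear tumbler, 51 mm wide, 58 high, standing to the left of the dock; a bystander, origin at the centre of its underside
- mug_2: white espresso cup, 63x88x52 high, standing in front of the dock's right end; a bystander, origin at the centre of its underside
- teaspoon_2: steel teaspoon, 134 long, lying in front of the dock; a bystander, origin at the centre of its underside
- mill_1: glass mill with a grey cap, 44 wide, 90 high, behind the dock; a bystander, origin at the centre of its underside
- spice_jar_1: spice jar with a red lid, 45 wide, 106 high, behind the dock; a bystander, origin at the centre of its underside
- fork_1: steel fork, 206 long, lying at the right front; a bystander, origin at the centre of its underside

How it is judged:
On the way:
1. the dispenser's right end is tucked in behind the guard post (y of end_right in the frame of dock between -0.156 and -0.128 m and x of end_right in the frame of dock above -0.048 m), for 0.2 s.
At the end, for the whole second after the job is handed in: The dispenser rests flat in the bay between the two cheeks: its right end behind the guard post (end face centre within 39 mm of the back wall), its left end within 33 mm of the back wall (end face centre; 23 is touching), the catch shut in front of it (below 0.06 rad), at rest (y of end_right in the frame of dock between -0.156 and -0.142 m and x of end_right in the frame of dock above -0.039 m and x of end_left in the frame of dock above -0.033 m and y of end_left in the frame of dock above 0.143 m and value of joint catch below 0.06 rad and height (world z) of dispenser below 0.006 m and angle between dispenser's own z axis and vertical below 0.05 rad and linear speed of dispenser below 0.01 m/s).
It fails at once if the dispenser is lifted more than 12 mm or tipped (height (world z) of dispenser above 0.012 m or angle between dispenser's own z axis and vertical above 0.15 rad).
It fails at once if the fingers straddle the dispenser as for a grasp (the point between the pads is inside it) (x of the grasp point in the frame of dispenser between -0.017 and 0.017 m and y of the grasp point in the frame of dispenser between -0.144 and 0.144 m and z of the grasp point in the frame of dispenser below 0.042 m).
It fails at once if a bystander is shifted more than 20 mm (distance of any of glass_4, mug_2, teaspoon_2, mill_1, spice_jar_1, fork_1 from where it was at the start of the episode above 0.02 m).
It also fails if it takes over 64 s, if anything falls off the work surface, if the arm or the gripper's body presses on something with over 40 N, if the wrist force passes 120 N, or if a joint passes its speed limit or range.

## Working session

There is one attempt and no reset: what is moved stays moved. The work goes in short steps, Python scripts to look and compute and a shell command to move; the robot and the scene stay as the last step left them, time stands still between calls to the robot, and variables do not carry over. Pictures are saved under pics/ and viewed, at most 10 in all, crops included, and the job is handed in when it is done.

```bash
mkdir -p pics; ls; python3 - <<'E'
from plant import ctrl, vision
import cv2
print(ctrl.tip_extent, ctrl.observe())
for n in("scene","top"):
    s=vision.snapshot(n); cv2.imwrite(f"pics/{n}0.png",s["img"][:,:,::-1])
    print(n,s["vfov"],s["cx"],s["cy"],s["R"],s["t"])
E
```

```text
pics
0.017 {'time': 0.0, 'joints': array([ 1.2798355 ,  0.53720891, -0.00443426,  1.53884804,  0.00261601,
        1.06733843, -0.07120621]), 'dq': array([ 0.00062033, -0.00191151,  0.00186822, -0.00060225, -0.00158156,
        0.00034573, -0.00211875]), 'effort': array([ 1.27937951e-04, -5.83418727e+01,  1.04856994e+00, -2.59103984e+01,
        1.23014741e-02,  9.67997534e-03,  8.40493648e-07]), 'eef_pos': array([ 0.14470924, -0.6330647 ,  0.24739521]), 'eef_rot': array([-3.13980164e+00,  1.47757943e-04,  2.24830620e-01]), 'ft_force': array([-0.02650914,  0.36731485,  0.71732382]), 'torque': array([-0.01324352, -0.00039205,  0.04402701]), 'gripper_force': 0.0, 'gripper_width': 1.003300016924892}
scene 53.528567137734136 279.10225164056845 212.8778088061967 [[-0.73784835 -0.67467367 -0.01988082]
 [-0.25204532  0.30273091 -0.91914479]
 [ 0.62614133 -0.6731786  -0.39341784]] [0.30956636 0.25275066 0.71210533]
top 56.4053296983751 279.98996281805205 207.09811976707368 [[-0.05919873 -0.99824518  0.0014403 ]
 [-0.9759474   0.05757303 -0.21026653]
 [ 0.20981463 -0.01385317 -0.97764304]] [-0.13050046  0.5735235   0.87359439]
```

View pics/top0.png

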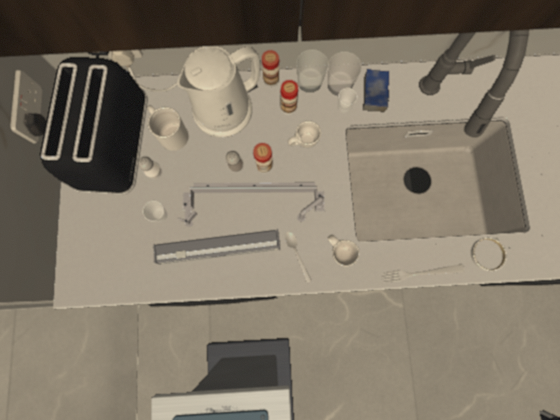

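View pics/scene0.png

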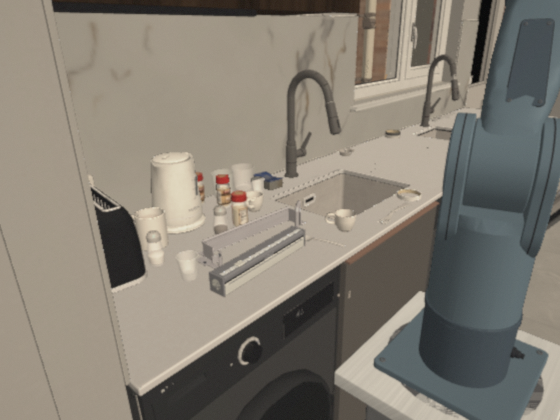

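The top view shows the dispenser from about (155,255) to (279,240). The dock's back wall runs from (190,187) to (316,187), with the post at about (303,213), the catch at about (188,217) and the glass at (153,211). I'll zoom in on this area.

```bash
cat > h.py <<'E'
import numpy as np, cv2
from plant import ctrl, vision
def snap(n="top"): return vision.snapshot(n)
def ray(s,u,v,z):
    f=210/np.tan(np.radians(s["vfov"]/2)); R=np.array(s["R"]);t=np.array(s["t"])
    d=R.T@np.array([(u-s["cx"])/f,(v-s["cy"])/f,1]); c=-R.T@t
    return (c+d*(z-c[2])/d[2])[:2]
def proj(s,X):
    f=210/np.tan(np.radians(s["vfov"]/2)); p=np.array(s["R"])@np.array(X)+np.array(s["t"])
    return p[:2]/p[2]*f+[s["cx"],s["cy"]]
def crop(s,x0,y0,w,h,k,name):
    cv2.imwrite("pics/"+name,cv2.resize(s["img"][y0:y0+h,x0:x0+w,::-1],None,fx=k,fy=k,interpolation=cv2.INTER_CUBIC))
E
python3 - <<'E'
from h import *
s=snap(); crop(s,140,165,200,125,4,"c1.png")
E
```

```text
(no output)
```

View pics/c1.png

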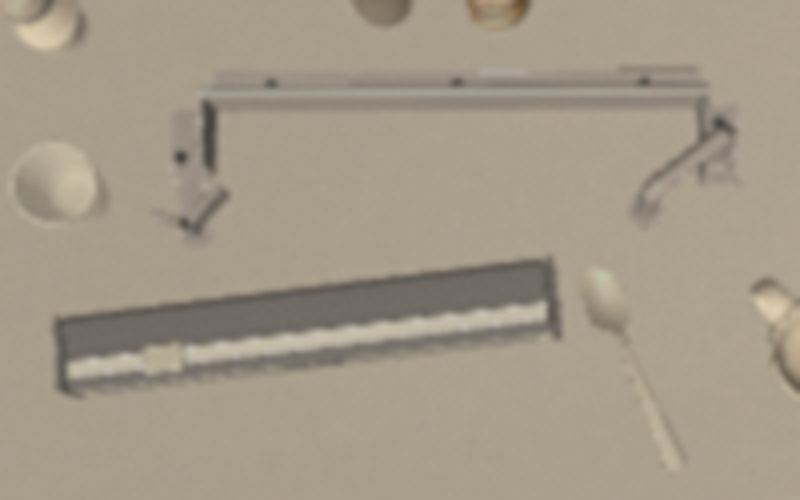

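```bash
python3 - <<'E'
from h import *
s=snap(); print("cam",-np.array(s["R"]).T@s["t"])
P=lambda x,y,z: np.round(ray(s,140+(x+.5)/4-.5,165+(y+.5)/4-.5,z)*1e3,1)
L,Rr=P(205,92,.042),P(707,91,.042)
print("wall",L,Rr,np.linalg.norm(L-Rr)); print("base",P(211,106,0),P(700,107,0))
print("post",P(642,217,0),P(652,186,.066))
print("nose",P(223,193,.034),"pin",P(192,230,.034), P(192,238,0))
for n,x,y,z in[("BL",57,319,.048),("BR",549,260,.048),("FRtop",555,322,.048),("FRbot",558,336,0),("FLbot",76,396,0),("FLtop",64,386,.048)]: print(n,P(x,y,z))
a,b=P(57,319,.048),P(549,260,.048);print(np.linalg.norm(a-b))
print("glass",P(55,222,0),"spoon",P(600,268,0),P(628,330,0),P(675,468,0),"mug",P(800,350,.03))
E
```

```text
cam [ 0.36871043 -0.1511889   0.97484423]
wall [630.8  51.7] [ 613.2 -256.8] 309.0016342998852
base [633.1  57.1] [ 613.9 -256.3]
post [ 544.5 -214.1] [ 550.9 -217. ]
nose [568.4  43.2] pin [546.5  62.4] [547.8  70.1]
BL [495.  139.6]
BR [ 513.1 -153.6]
FRtop [ 475.8 -155. ]
FRbot [ 472.5 -156.6]
FLbot [453.1 142.5]
FLtop [455.2 135.1]
293.75814882314324
glass [563.2 156.4] spoon [ 513.6 -185.4] [ 473.6 -200.3] [ 387.7 -223.3] mug [ 452.3 -301.4]
```

```bash
python3 -m inch '[[0.02,-0.03,0,0,0,6,0],[0.04,-0.06,0,0,0,12.9,0],[0.06,-0.1,0,0,0,12.9,0],[0.08,-0.13,0,0,0,12.9,0],[0.08,-0.13,0,0,0,12.9,0]]'
```

```text
time: 0.62
eef_pos: [0.197, -0.4815, 0.2474]
eef_rot: [-3.135, -0.0, 0.007]
ft_force: [0.7, -0.0, -1.0]
gripper_width: 0.302
gripper_force: 0.0
```

```bash
python3 -m inch '[[0.03,-0.025,0,0,0,0,0],[0.06,-0.05,0,0,0,0,0],[0.09,-0.075,0,0,0,0,0],[0.115,-0.105,0,0,0,0,0],[0.14,-0.135,0,0,0,0,0]]'; python3 -m inch '[[0.02,-0.035,0.02,0,0,0,0],[0.04,-0.07,0.04,0,0,0,0],[0.06,-0.105,0.06,0,0,0,0],[0.08,-0.135,0.08,0,0,0,0],[0.09,-0.165,0.1,0,0,0,0]]';  python3 -m inch '[[0.01,-0.035,0.0,0,0,0,0],[0.01,-0.07,0.0,0,0,0,0],[0.01,-0.105,0,0,0,0,0],[0.01,-0.13,0,0,0,0,0],[0.01,-0.13,0,0,0,0,0]]'
```

```text
time: 1.03
eef_pos: [0.3352, -0.3529, 0.2484]
eef_rot: [3.141, -0.0, -0.0]
ft_force: [0.9, 0.3, -0.6]
gripper_width: 0.002
gripper_force: 0.0
time: 1.45
eef_pos: [0.4247, -0.1921, 0.1508]
eef_rot: [3.141, -0.003, -0.0]
ft_force: [-0.0, -0.0, 0.2]
gripper_width: -0.001
gripper_force: 0.0
time: 1.87
eef_pos: [0.4328, -0.0577, 0.151]
eef_rot: [-3.139, -0.0, 0.008]
ft_force: [0.2, -0.3, -0.9]
gripper_width: -0.006
gripper_force: 0.0
```

```bash
python3 -m inch '[[0,-0.01,0.04,0,0,0,0],[0,-0.02,0.08,0,0,0,0],[0,-0.02,0.11,0,0,0,0],[0,-0.02,0.122,0,0,0,0],[0,-0.02,0.122,0,0,0,0]]'; python3 -m inch '[[0.01,0,0,0,0,0,0],[0.02,0,0,0,0,0,0],[0.028,0,0,0,0,0,0],[0.036,0,0,0,0,0,0],[0.044,0,0,0,0,0,0]]';  python3 -m inch '[[0.008,0,0,0,0,0,0],[0.015,0,0,0,0,0,0],[0.02,0,0,0,0,0,0],[0.024,0,0,0,0,0,0],[0.024,0,0,0,0,0,0]]'
cat > disp.py <<'E'
import sys
from h import *
s=snap(); img=s["img"]; 
hsv=cv2.cvtColor(img,cv2.COLOR_RGB2HSV)
O=np.array([.621,-.102]); ya=-.057
# grey lid: dark, low saturation, no robot
m=((hsv[...,2]<125)&(hsv[...,2]>70)&(hsv[...,1]<45)).astype(np.uint8)*255
m[:150]=0;m[300:]=0;m[:,:130]=0;m[:,345:]=0
m=cv2.morphologyEx(m,cv2.MORPH_OPEN,np.ones((3,3)))
c=max(cv2.findContours(m,0,2)[0],key=cv2.contourArea)
print("area",cv2.contourArea(c))
p=np.array([ray(s,*q,.048) for q in c[:,0,:].astype(float)],np.float32)*1000
r=cv2.minAreaRect(p); print("lid rect",r)
b=cv2.boxPoints(r)
D=lambda q:np.array([[np.cos(ya),np.sin(ya)],[-np.sin(ya),np.cos(ya)]])@(q/1000-O)*1000
for q in b: print("world",q.round(),"dock",D(q).round())
crop(s,140,165,200,125,4,sys.argv[1])
E
python3 disp.py d1.png
```

```text
time: 2.28
eef_pos: [0.4306, -0.0435, 0.0264]
eef_rot: [3.141, 0.005, -0.0]
ft_force: [-1.5, -0.6, 0.1]
gripper_width: -0.001
gripper_force: 0.0
time: 2.7
eef_pos: [0.4767, -0.0436, 0.0297]
eef_rot: [3.141, 0.001, -0.001]
ft_force: [-5.5, -0.5, 3.6]
gripper_width: -0.001
gripper_force: 2.7
time: 3.12
eef_pos: [0.5017, -0.0433, 0.0292]
eef_rot: [-3.142, -0.002, -0.0]
ft_force: [-1.3, -0.4, 1.2]
gripper_width: -0.002
gripper_force: 0.7
area 233.5
lid rect ((442.5635681152344, 15.491683959960938), (117.84968566894531, 22.914073944091797), 64.43507385253906)
world [407. -33.] dock [-218.   57.]
world [427. -43.] dock [-197.   48.]
world [478.  64.] dock [-152.  157.]
world [458.  74.] dock [-173.  166.]
```

View pics/d1.png

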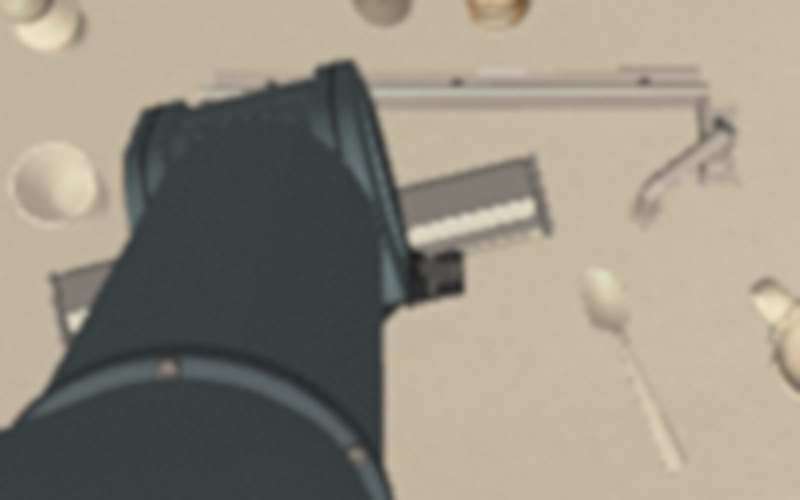

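The arm hides the middle of the dispenser. Its back corners are visible at crop (52,277) on the left and (532,155) on the right, so I'll compute its pose from those.

```bash
cat > two.py <<'E'
import sys
from h import *
def pose(s,bl,br):
    a=ray(s,*bl,.048)*1e3;b=ray(s,*br,.048)*1e3
    y=(a-b)/np.linalg.norm(a-b); x=np.array([y[1],-y[0]])
    c=(a+b)/2-23*x; yaw=np.arctan2(-y[0],y[1]); ya=-.057
    D=lambda q:(np.array([[np.cos(ya),np.sin(ya)],[-np.sin(ya),np.cos(ya)]])@(q-[621,-102])).round(1)
    print("len",np.linalg.norm(a-b).round(1),"c",c.round(1),"yaw",yaw.round(3),"rel",(yaw-ya).round(3))
    for n,q in(("centre",c),("end_left",c+150*y),("end_right",c-150*y),("BL",c+150*y+23*x),("FL",c+150*y-23*x),("BR",c-150*y+23*x),("FR",c-150*y-23*x)): print(n,"world",q.round(1),"dock",D(q))
E
python3 - <<'E'
from two import *
s=snap(); f=lambda x,y:(140+(x+.5)/4-.5,165+(y+.5)/4-.5)
pose(s,f(52,277),f(532,155))
E
```

```text
len 295.4 c [526.5  -6.6] yaw 0.196 rel 0.253
centre world [526.5  -6.6] dock [-99.7  89.8]
end_left world [497.3 140.5] dock [-137.3  235.1]
end_right world [ 555.8 -153.8] dock [-62.2 -55.4]
BL world [519.9 145. ] dock [-115.   240.8]
FL world [474.7 136. ] dock [-159.6  229.3]
BR world [ 578.3 -149.3] dock [-39.9 -49.6]
FR world [ 533.2 -158.2] dock [-84.4 -61.1]
```

```bash
python3 -m inch '[[-0.02,0,-0.03,0,0,0,0],[-0.02,-0.03,-0.06,0,0,0,0],[-0.02,-0.06,-0.08,0,0,0,0],[-0.02,-0.1,-0.08,0,0,0,0],[-0.02,-0.14,-0.08,0,0,0,0]]'
```

```text
time: 3.63
eef_pos: [0.4826, 0.0982, 0.1109]
eef_rot: [-3.14, -0.006, -0.003]
ft_force: [1.2, 1.0, -1.0]
gripper_width: -0.001
gripper_force: 0.0
```

```bash
python3 -m inch '[[-0.01,0.04,0,0,0,0,0],[-0.015,0.08,0.0,0,0,0,0],[-0.015,0.11,0.03,0,0,0,0],[-0.015,0.11,0.06,0,0,0,0],[-0.015,0.11,0.081,0,0,0,0]]';python3 -m inch '[[0.008,0,0,0,0,0,0],[0.016,0,0,0,0,0,0],[0.024,0,0,0,0,0,0],[0.032,0,0,0,0,0,0],[0.039,0,0,0,0,0,0]]'; python3 -m inch '[[0.002,0,0,0,0,0,0],[-0.02,-0.01,-0.03,0,0,0,0],[-0.02,-0.05,-0.06,0,0,0,0],[-0.02,-0.09,-0.08,0,0,0,0],[-0.02,-0.13,-0.08,0,0,0,0]]'
python3 -m inch '[[0,-0.03,0,0,0,0,0],[0,-0.06,0,0,0,0,0],[0,-0.06,0,0,0,0,0]]'
```

```text
time: 4.05
eef_pos: [0.466, -0.0155, 0.0267]
eef_rot: [3.141, -0.002, -0.004]
ft_force: [-0.2, 1.3, 0.3]
gripper_width: 0.003
gripper_force: 0.0
time: 4.47
eef_pos: [0.5045, -0.0131, 0.029]
eef_rot: [3.141, 0.002, 0.0]
ft_force: [-10.7, -3.6, 9.3]
gripper_width: 0.004
gripper_force: 6.4
time: 4.88
eef_pos: [0.4877, 0.1091, 0.1113]
eef_rot: [-3.14, -0.007, -0.004]
ft_force: [0.7, -0.3, 0.2]
gripper_width: 0.006
gripper_force: 0.0
time: 5.13
eef_pos: [0.4855, 0.1771, 0.1092]
eef_rot: [-3.135, -0.005, 0.009]
ft_force: [0.4, 0.0, 0.0]
gripper_width: -0.0
gripper_force: 0.0
```

```bash
python3 - <<'E'
from h import *
s=snap(); crop(s,140,165,200,125,4,"d2.png")
E
```

```text
(no output)
```

View pics/d2.png

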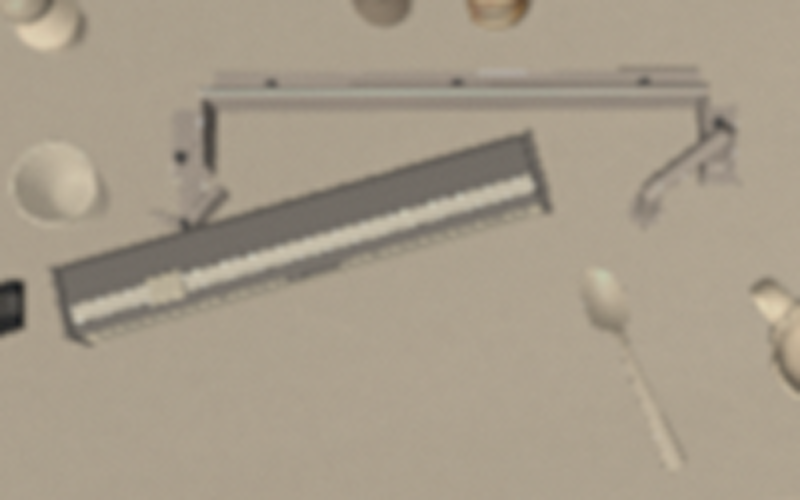

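The dispenser's back corners are at crop (54,269) and (530,132), and nothing else has moved. Its back face is near the catch pin at crop (187,225).

```bash
python3 - <<'E'
from two import *
s=snap(); f=lambda x,y:(140+(x+.5)/4-.5,165+(y+.5)/4-.5)
pose(s,f(54,269),f(530,132))
E
```

```text
len 295.9 c [536.3  -7.7] yaw 0.229 rel 0.286
centre world [536.3  -7.7] dock [-90.   89.3]
end_left world [502.2 138.3] dock [-132.3  233.2]
end_right world [ 570.4 -153.8] dock [-47.6 -54.6]
BL world [524.6 143.6] dock [-110.2  239.7]
FL world [479.8 133.1] dock [-154.4  226.7]
BR world [ 592.7 -148.6] dock [-25.6 -48.1]
FR world [ 548. -159.] dock [-69.7 -61.1]
```

```bash
python3 -m inch '[[0.009,0.004,0,0,0,-6.5,0],[0.009,0.004,0.02,0,0,-13.1,0],[0.009,0.004,0.05,0,0,-13.1,0],[0.009,0.004,0.08,0,0,-13.1,0],[0.009,0.004,0.08,0,0,-13.1,0]]'; python3 -m inch '[[0,0.01,0,0,0,0,0],[0,0.02,0,0,0,0,0],[0,0.03,0,0,0,0,0],[0,0.04,0,0,0,0,0],[0,0.05,0,0,0,0,0]]'; python3 -m inch '[[0,0.01,0,0,0,0,0],[0,0.02,0,0,0,0,0],[0,0.026,0,0,0,0,0],[0,0.03,0,0,0,0,0],[0,0.03,0,0,0,0,0]]'
python3 - <<'E'
from h import *
s=snap(); crop(s,140,165,200,125,4,"d3.png")
E
```

```text
time: 5.65
eef_pos: [0.4922, 0.162, 0.0238]
eef_rot: [3.14, 0.005, 0.227]
ft_force: [-0.1, -0.1, 0.5]
gripper_width: -0.001
gripper_force: 0.0
time: 6.07
eef_pos: [0.5057, 0.1153, 0.0285]
eef_rot: [-3.141, -0.002, 0.228]
ft_force: [-2.8, 6.5, 5.5]
gripper_width: 0.004
gripper_force: 3.9
time: 6.48
eef_pos: [0.5125, 0.0854, 0.0283]
eef_rot: [-3.141, -0.002, 0.227]
ft_force: [0.0, 1.8, 1.5]
gripper_width: 0.003
gripper_force: 0.9
```

View pics/d3.png

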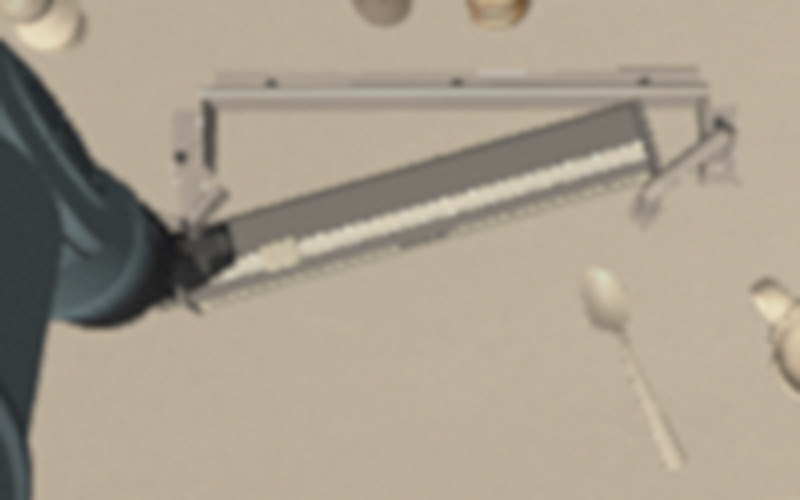

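The right end is now under the bend with its back corner at crop (638,102), about 8 mm short of the back wall. The dispenser's angle hasn't changed. I'll keep pushing along its axis.

```bash
python3 -m inch '[[0,0.005,0,0,0,0,0],[0,0.01,0,0,0,0,0],[0,0.015,0,0,0,0,0],[0,0.019,0,0,0,0,0],[0,0.019,0,0,0,0,0]]'
python3 - <<'E'
from h import *
s=snap(); crop(s,140,165,200,125,4,"d4.png")
E
```

```text
time: 6.95
eef_pos: [0.5169, 0.0676, 0.0279]
eef_rot: [-3.141, -0.002, 0.228]
ft_force: [-0.1, 2.5, 2.0]
gripper_width: -0.003
gripper_force: 1.3
```

View pics/d4.png

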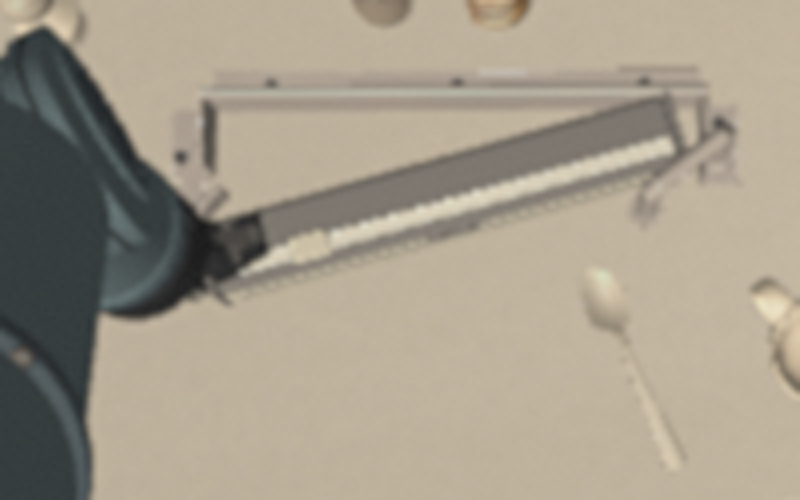

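The back corner is now at crop (668,95), next to the back wall. The right end cap is about 20 px short of the right cheek (703), and the post is in front of it. I'll push a little further.

```bash
python3 -m inch '[[0,0.003,0,0,0,0,0],[0,0.006,0,0,0,0,0],[0,0.009,0,0,0,0,0],[0,0.009,0,0,0,0,0],[0,0.009,0,0,0,0,0]]'; python3 - <<'E'
from two import *
s=snap(); f=lambda x,y:(140+(x+.5)/4-.5,165+(y+.5)/4-.5)
# previous frame: points on back edge
a=ray(s,*f(262,208),.048)*1e3;b=ray(s,*f(668,95),.048)*1e3
print(a,b,np.arctan2(-(a-b)[0],(a-b)[1])+.057)
crop(s,190,165,160,100,5,"d5.png")
E
```

```text
time: 7.42
eef_pos: [0.5185, 0.0595, 0.0275]
eef_rot: [-3.141, -0.001, 0.229]
ft_force: [-0.3, 5.0, 3.4]
gripper_width: -0.003
gripper_force: 2.7
[554.81708477  17.00149774] [ 610.55365681 -232.14027094] 0.2770903415409753
```

View pics/d5.png

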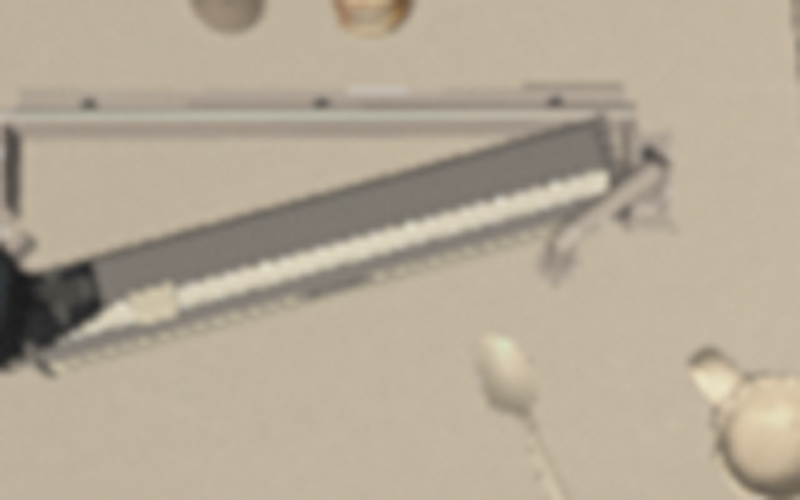

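The right end is tucked in: its back corner is at crop (602,117), about (-2,-138) in the dock frame, which puts end_right near (-24,-145). Next I'll lift clear and go round to the front face near the left end.

```bash
python3 -m inch '[[0,-0.02,-0.03,0,0,0,0],[-0.01,-0.02,-0.07,0,0,5,0],[-0.04,-0.0,-0.07,0,0,11,0],[-0.055,0.03,-0.07,0,0,16.4,0],[-0.05,0.062,-0.07,0,0,16.4,0]]'; python3 -m inch '[[0,0,0.0,0,0,0,0],[0,0,0.03,0,0,0,0],[0,0,0.06,0,0,0,0],[0,0,0.069,0,0,0,0],[0,0,0.069,0,0,0,0]]'
```

```text
time: 7.88
eef_pos: [0.4783, -0.0148, 0.097]
eef_rot: [3.139, 0.005, -0.061]
ft_force: [0.7, -0.1, 0.9]
gripper_width: -0.005
gripper_force: 0.0
time: 8.3
eef_pos: [0.481, -0.0135, 0.026]
eef_rot: [3.14, 0.006, -0.058]
ft_force: [0.7, 0.1, 0.4]
gripper_width: -0.003
gripper_force: 0.0
```

```bash
python3 -m inch '[[0.01,0,0,0,0,0,0],[0.02,0,0,0,0,0,0],[0.03,0,0,0,0,0,0],[0.04,0,0,0,0,0,0],[0.05,0,0,0,0,0,0]]'; python3 -m inch '[[0.005,0,0,0,0,0,0],[0.01,0,0,0,0,0,0],[0.015,0,0,0,0,0,0],[0.02,0,0,0,0,0,0],[0.025,0,0,0,0,0,0]]'
python3 - <<'E'
from h import *
s=snap(); crop(s,140,165,200,125,4,"d6.png")
E
```

```text
time: 8.72
eef_pos: [0.5322, -0.0147, 0.0291]
eef_rot: [-3.141, 0.004, -0.057]
ft_force: [-5.2, 3.3, 1.0]
gripper_width: 0.001
gripper_force: 1.9
time: 9.13
eef_pos: [0.5582, -0.0165, 0.0288]
eef_rot: [-3.141, 0.001, -0.057]
ft_force: [-4.3, 2.2, 1.3]
gripper_width: -0.004
gripper_force: 2.1
```

View pics/d6.png

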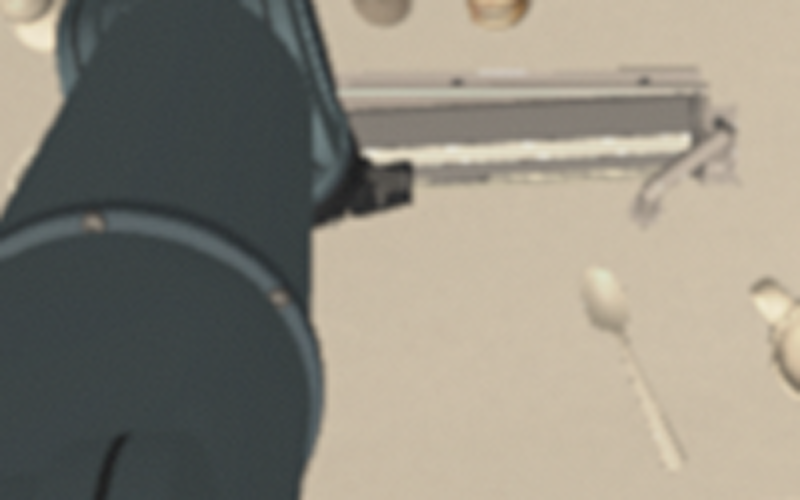

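The dispenser has swung nearly home. Its back edge runs from (360,110) to (697,95), so about 0.05 rad remains, and the right end is at the cheek. I'll keep pushing and watch the force.

```bash
python3 -m inch '[[0.004,0,0,0,0,0,0],[0.008,0,0,0,0,0,0],[0.012,0,0,0,0,0,0],[0.012,0,0,0,0,0,0]]';  python3 -m inch '[[0.002,0,0,0,0,0,0],[0.004,0,0,0,0,0,0],[0.006,0,0,0,0,0,0],[0.006,0,0,0,0,0,0]]'
```

```text
time: 9.52
eef_pos: [0.5686, -0.0177, 0.0281]
eef_rot: [3.141, 0.004, -0.058]
ft_force: [-7.9, 2.1, 5.2]
gripper_width: -0.0
gripper_force: 4.1
time: 9.85
eef_pos: [0.5686, -0.0179, 0.027]
eef_rot: [3.14, 0.016, -0.058]
ft_force: [-21.0, 2.9, 14.3]
gripper_width: 0.0
gripper_force: 11.0
```

The tool stopped at about -57 mm in the dock frame, which is where it should be with the dispenser home. I'll back off and check.

```bash
python3 -m inch '[[-0.01,0,0,0,0,0,0],[-0.03,0,-0.03,0,0,0,0],[-0.05,0.04,-0.07,0,0,0,0],[-0.06,0.08,-0.1,0,0,0,0],[-0.06,0.12,-0.12,0,0,0,0]]'; python3 -m inch '[[-0.02,0.03,0,0,0,0,0],[-0.04,0.06,0,0,0,0,0],[-0.06,0.09,0,0,0,0,0],[-0.06,0.12,0,0,0,0,0],[-0.06,0.15,0,0,0,0,0]]'
python3 - <<'E'
from h import *
s=snap(); crop(s,170,170,160,75,5,"d7.png")
E
```

```text
time: 10.27
eef_pos: [0.5136, -0.1098, 0.1351]
eef_rot: [3.141, -0.003, -0.056]
ft_force: [0.6, -0.2, -0.8]
gripper_width: 0.0
gripper_force: 0.0
time: 10.68
eef_pos: [0.4443, -0.2585, 0.1338]
eef_rot: [3.14, -0.002, -0.06]
ft_force: [0.5, 0.4, 0.4]
gripper_width: -0.005
gripper_force: 0.0
```

View pics/d7.png

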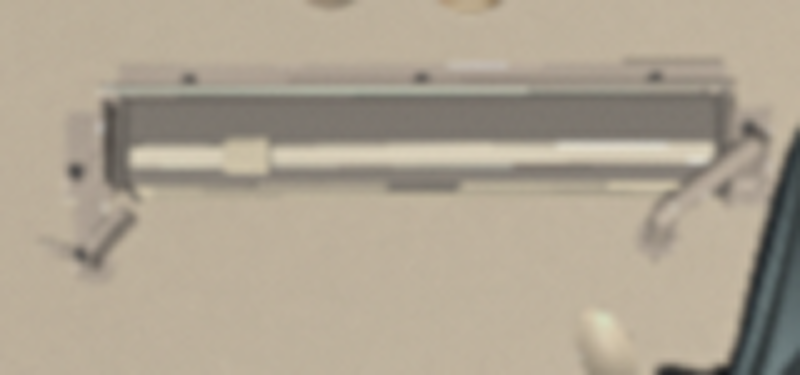

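The dispenser lies flush along the back wall between both cheeks. The catch nose is back at its shut position: original pixel (196.4,212.4), against (195.6,213.1) at the start. I'm handing the job in.

```bash
python3 -c "
from plant import ctrl
print(ctrl.close_job())"
```

```text
the job is handed in; nothing more can be done
None
```

The dispenser was pushed home behind the guard post and the catch looked shut in the last picture; I handed the job in at about 11 s of the 64 s allowed, and no verdict was returned.

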